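Make the belt grinder safe and slacken it for a new belt

TASK

Make the belt grinder ready for a new belt, using only the closed fingers: press the big mushroom stop button fully in so that it stays in, then press the raised end of the wide main rocker fully down to switch it off, then push the round pad on the end of the grinder's sprung tension arm all the way down and finish while still holding it there with the fingers. Leave the small start button, the narrow lamp rocker and the loose things on the bench alone, and do not shift or lift the two switch boxes.

Things in the scene. Friction and masses are not known exactly. Their poses are not given: they have to be found in the camera images.
- stop_box: stop station: loose heavy (2 kg) grey cast box, 104 (x) x 154 (y) x 55 high, standing free on the bench; origin under its centre. On top: the big mushroom stop button at its y = +35 and a small start button at its y = -45 (both at x = 0). Stop and switch boxes look alike but for their controls, and either may stand on the left
- stop_button (a joint): travel of the mushroom stop button, m: 0 = out, 0.008 = fully in. Pushes straight down against about 4.5 N of friction to a hard stop, and stays where it is pushed
- stop_button_top (a point): centre of the top face of the mushroom stop button (flat black disc, 44 across, its top 32 above the box lid when out); moves with it
- start_button (a joint): travel of the small start button, m: 0 = out, 0.005 = in; springs back. Not to be pressed
- start_button_top (a point): centre of the top of the start button (black, 22 across, 17 above the box lid), beside the stop button
- switch_box: switch box: loose heavy (2 kg) grey cast box, 104 (x) x 154 (y) x 55 high; origin under its centre. On top are two black rockers that tip about the box's y axis: the wide main switch at its y = -35 and the narrow lamp switch at its y = +48. The ends on the box's -x side (towards the robot) are raised at the start
- main_rocker (a joint): angle of the wide main rocker, rad: 0 = on (end on the box's -x side raised), 0.36 = off (that end fully down, other end raised). Moves against about 5 N of friction at the end, stays where it is left, hard stop at both ends
- main_rocker_end (a point): point on the top face of the wide main rocker (60 long, 40 wide, shallow V-shaped top, pivot line across its middle 66 above the bench), on the half towards the box's -x side, 22 from the pivot line: the place to press. It moves with the rocker: 74 above the bench when on, about 66 when off
- lamp_rocker (a joint): angle of the narrow lamp rocker, rad: 0 = as found, 0.36 = over. To be left alone
- lamp_rocker_end (a point): like main_rocker_end, on the narrow (16 wide) lamp rocker
- grinder: blue belt grinder bolted to the bench, belt off: 300 x 200 base, 255 high; origin on the bench under its upright column. Its steel tension arm reaches out along its -x (roughly the bench's -y, towards the middle), motor at its +x. Column begins 150 from the pad's centre; the arm's own wheel (56 across, axle 80 from the pad's centre) tops the pad by up to 20 when the arm is down
- tension_arm (a joint): angle of the belt-tension arm, rad: 0 = up, sprung; 0.32 = fully down on its stop. Springs back up; it takes about 5 N at the pad to start and 8 N to hold at the bottom. Its level pivot lies along the grinder's y axis, at x = 0, y = -26, z = 200 in the grinder's frame
- tension_pad: round black palm pad, 50 across, 10 thick, on the free end of the tension arm; origin at the centre of its TOP face, z out of that face. 180 from the pivot; about 250 above the bench when up and 193 when fully down, drifting 7 away from the column on the way; tilted 0.16 rad at either end, level half-way
- blade_blank: bystander, loose: forged knife blank of dark steel lying flat, about 240 x 38 x 4; origin under its middle
- handle_scale: bystander, loose: dark wooden knife-handle scale lying flat, 120 x 40 x 10; origin under its centre
- paste_tin: bystander, loose: plain metal tin standing, 60 across, 75 high; origin under its centre
- wrench: bystander, loose: open-ended steel wrench lying flat; origin under it
- bench_brush: bystander, loose: hand brush lying flat; origin under it
- brass_drift: bystander, loose: upright brass pin, 22 across, 60 high; origin under its centre
- mug: bystander, loose: white mug, 80 across, 90 high; origin under its centre
There are look-alikes about, which are no part of the job. What is shaped like the switch_box but green is not meant.

How it is judged:
On the way, in this order (a step that is already met when the one before it is completed fails the run):
1. the mushroom stop button is pressed in (value of joint stop_button above 0.0062 m), for 0.1 s.
2. then the wide main rocker is pressed over to off (value of joint main_rocker above 0.29 rad), for 0.1 s.
3. then the tension arm is pushed down (value of joint tension_arm above 0.27 rad), for 0.2 s.
At the end, for the whole second after the job is handed in: The stop button is in (over 6.2 of 8 mm), the main rocker is off (over 0.29 of 0.36 rad), and the fingers hold the tension arm down and still by its pad (over 0.27 of 0.32 rad, more than 3 N); the start button is out and the lamp rocker as found (value of joint stop_button above 0.0062 m and value of joint main_rocker above 0.29 rad and value of joint tension_arm above 0.27 rad and contact force between the fingers and tension_pad above 3 N and velocity of joint tension_arm between -0.1 and 0.1 rad/s and value of joint start_button below 0.0025 m and value of joint lamp_rocker below 0.1 rad); the arm keeps its last pose, push and grip.
It fails at once if the start button is pressed or the lamp rocker moved (value of joint start_button above 0.0025 m or value of joint lamp_rocker above 0.1 rad).
It fails at once if the main rocker is switched before the stop button is in (value of joint main_rocker above 0.2 rad and value of joint stop_button below 0.005 m).
It fails at once if the tension arm is pushed down before the main rocker is off (value of joint tension_arm above 0.12 rad and value of joint main_rocker below 0.2 rad).
It fails at once if a switch box is shifted more than 25 mm, lifted or tipped (distance of any of stop_box, switch_box from where it was at the start of the episode above 0.025 m or height (world z) of any of stop_box, switch_box above 0.01 m or angle between any of stop_box, switch_box's own z axis and vertical above 0.12 rad).
It fails at once if a loose bystander is moved more than 25 mm (distance of any of blade_blank, handle_scale, paste_tin, wrench, bench_brush, brass_drift, mug from where it was at the start of the episode above 0.025 m).
It also fails if it takes over 48 s, if anything falls off the work surface, if the arm or the gripper's body presses on something with over 40 N, if the wrist force passes 120 N, or if a joint passes its speed limit or range.

ROBOT

A 7-joint arm with a two-finger parallel gripper is mounted at the origin on the work surface. World frame = base frame: x ahead of the robot, y to its left, z up, the work surface at z = 0. Lengths are in m, angles in rad, forces in N, time in s.
With the tool pointing down it reaches from about 0.4 to 0.85 m from the base axis. Payload 4.5 kg.
Tool frame: the origin (TCP) lies at the very end of the fingers, on their centre line; the grasp point (between the pads) lies 19 mm behind it; x points along the fingers, y is the direction in which the jaws open and shut, and the axes are right-handed (so a half turn about x gives the same grasp; the last joint's range is limited). The gripper opens to 88 mm and grips with 3 to 60 N. Pads are 18 mm wide; open, the fingers measure 123 mm over their backs; the gripper's body (75 mm by 187 mm) begins 45 mm behind the grasp point.
Start: joints at [0.034, 0.689, -0.195, 1.565, 0.157, 0.902, -0.215], TCP at [0.625, 0, 0.239] pointing down, gripper open.
Joint ranges: [-3.01, 3.01], [-0.46, 2.08], [-1.47, 1.51], [0.13, 2.56], [-1, 4.14], [0.04, 2.09], [-2.66, 2.66]. Speed limits (rad/s): [2.57, 2.57, 3.14, 3.14, 3.14, 3.14, 3.14].

INTERFACE

Orientations are given as a unit quaternion [w, x, y, z].
In Python, from cell import read_state, snapshot, calibration, job_done gives the robot as it stands. The module is installed in compiled form; this text tells all that it offers.
- The arm moves only by the tool servo_tool, never from a script. Its argument "plan" is text: rows parted by semicolons, each of 5 numbers parted by spaces: the shift along the tool's x, y, z in mm, then the turn about the tool's x in rad, then the finger opening in mm, from 0 to 88.1. A call has 1 to 8 rows; each row is the pose to reach, as a shift and turn from the pose measured when the call began, along the tool's axes at that moment; what a row does not reach only later rows make up. A row lasts 1/8 s, in which the tool goes at most 62.5 mm and 10.7 degrees, less where a joint would pass 70% of its speed; a pose out of reach is approached as far as the arm can. A call with a gripper value outside its range is refused whole. The fingers move at their own pace and stop on an object; "force" is the grip in N (left out, the last holds). Time passes only in rows, so rows that repeat a pose let the fingers close. It gives the time, the measured TCP pose, the force and the opening at its end, in the units of the state.
- read_state(): the state, without advancing time (a new reading comes with each control period).
- snapshot(name): name is "scene" or "side" or "wrist"; returns (picture, depth): 480x640x3 uint8, red, green, blue; 480x640 float32, m along the optical axis (not along the pixel's ray), 0 where there is no reading.
- calibration(name): a dict with "K" (3x3 intrinsics, pixels), "distortion" ([k1, k2, p1, p2, k3] as OpenCV has them; the pictures are not rectified), "xyz" and "rotation" of the camera in the world; the wrist camera has in their place "T_tool_cam" (4x4, takes a point from camera to tool coordinates, whose origin is the TCP and whose axes are the tool frame's). Camera axes: x right, y down, z forward; pixel columns grow to the right and rows downward; lengths in m; the calibration is good to about 2 mm. A picture is of the moment at which its call begins: read the wrist's pose just before it. calibration takes no time and is no camera call.
- job_done(): hands the job in, once; it reports no verdict.
The state is a dict: "t": time; "qpos": joint angles; "qvel": joint speeds; "joint_efforts": joint torques, N m; "position": TCP position; "orientation": TCP orientation; "ft_force": force on the tool from outside, world axes, zero at the start; "torque": the same for the moment, N m; "opening": opening from 0.0 (shut) to 1.0 (fully open).
Only numpy, scipy, OpenCV 4.12 (cv2) and the standard library are available. Lean on these libraries where they do the work, as an engineer would, in place of code of your own. Each camera call takes 0.05 s, during which the arm holds its last target. There are 200 camera calls.

## Working session

There is one attempt and no reset: what is moved stays moved. The work goes in short steps, Python scripts to look and compute and a tool call to move; the robot and the scene stay as the last step left them, time stands still between calls to the robot, and variables do not carry over. Pictures are saved under pics/ and viewed, about 8 in all and at most 12, crops included, and the job is handed in when it is done.

Besides the shell and the picture viewer there is one more tool, called after "Emit:" as name(argument=value, ...) on one line, values as JSON. servo_tool: Moves the arm, as the interface text tells. Its arguments: {"type":"object","properties":{"plan":{"type":"string"},"force":{"type":"number"}},"required":["plan"]}

```bash
mkdir -p pics
cat > h.py <<'E'
import numpy as np,cv2
from cell import read_state,snapshot,calibration
from scipy.spatial.transform import Rotation as R
def cam(name,st=None):
    c=calibration(name);K=np.array(c["K"]);D=np.array(c["distortion"])
    if name=="wrist":
        T=np.eye(4);q=st["orientation"];T[:3,:3]=R.from_quat([q[1],q[2],q[3],q[0]]).as_matrix();T[:3,3]=st["position"]
        T=T@np.array(c["T_tool_cam"]);return K,D,T[:3,:3],T[:3,3]
    r=np.array(c["rotation"])
    if r.shape!=(3,3): r=R.from_quat([r[1],r[2],r[3],r[0]]).as_matrix()
    return K,D,r,np.array(c["xyz"])
def cloud(cm,depth):
    K,D,r,t=cm;h,w=depth.shape
    u,v=np.meshgrid(np.arange(w),np.arange(h))
    p=cv2.undistortPoints(np.stack([u,v],-1).reshape(-1,1,2).astype(float),K,D).reshape(h,w,2)
    P=np.dstack([p,np.ones((h,w))])*depth[...,None]
    return P@r.T+t
def ray(cm,uv,z):
    K,D,r,t=cm
    p=cv2.undistortPoints(np.array(uv,float).reshape(-1,1,2),K,D).reshape(-1,2)
    d=np.c_[p,np.ones(len(p))]@r.T
    return t+d*((z-t[2])/d[:,2])[:,None]
E
python3 - <<'E'
from h import *
for n in ["scene","side","wrist"]:
    s=read_state();p,d=snapshot(n);cm=cam(n,s)
    np.savez(n+".npz",p=p,d=d,K=cm[0],D=cm[1],r=cm[2],t=cm[3])
    cv2.imwrite(f"pics/{n}0.png",p[...,::-1]);print(n,cm[3],cm[2][:,2])
print(s)
E
```

```text
scene [1.44359822e+00 3.26532672e-04 1.07551768e+00] [-0.72122688  0.05815352 -0.69025355]
side [ 0.42558579 -0.84498136  0.85541809] [ 0.04780337  0.79815542 -0.60055205]
wrist [0.62434996 0.08359811 0.38413416] [-0.00160654 -0.32092885 -0.94710194]
{'t': 0.1, 'qpos': array([ 0.03382623,  0.68988347, -0.19451567,  1.56622482,  0.15733864,
        0.90250666, -0.21510729]), 'qvel': array([-0.00048647, -0.00173397,  0.00127185, -0.0024283 ,  0.00171802,
       -0.00025672, -0.00114676]), 'joint_efforts': array([-3.08775299e-03, -5.28501892e+01, -1.27141513e+00, -1.53837240e+01,
       -5.25604945e-02,  1.96265515e-03,  5.71585565e-05]), 'position': array([ 6.24440156e-01, -7.24511186e-05,  2.38004573e-01]), 'orientation': array([-0.49964846, -0.49954084, -0.50038195,  0.50042809]), 'ft_force': array([ 0.01710697, -0.17604935, -0.4834508 ]), 'torque': array([ 0.00699813, -0.03865139, -0.06566998]), 'opening': 1.002005205222542}
```

View pics/scene0.png

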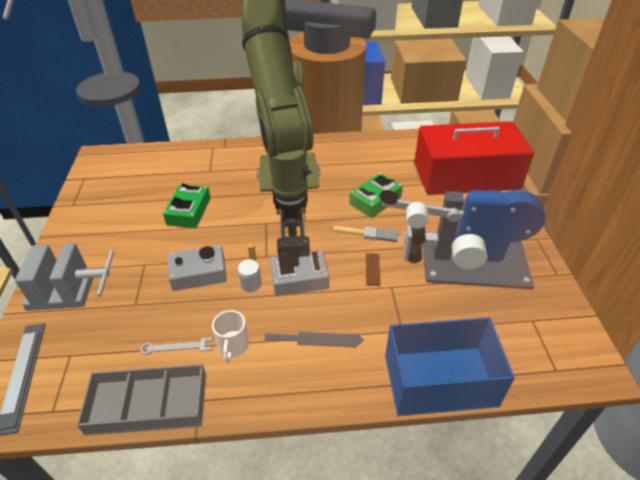

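View pics/side0.png

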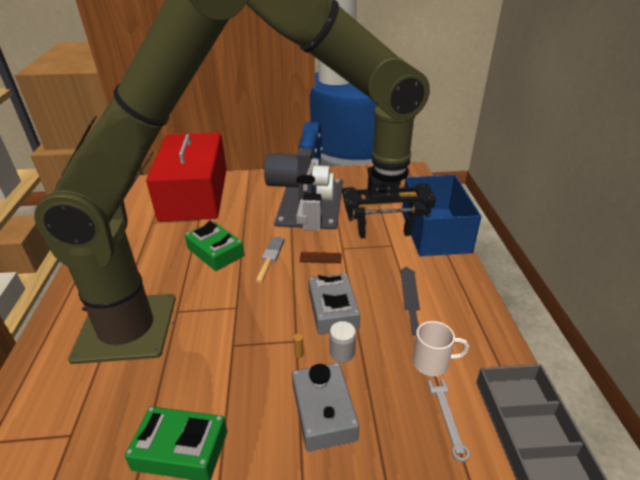

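The scene view shows the stop box at (197,267) with the stop button at about (207,253), the switch box at (300,272) partly behind the gripper, and the grinder at (470,235) with its pad at about (390,197). In the side view the stop button is at (320,374), the start button at (329,411), the main rocker at (337,301), the lamp rocker at (329,279) and the pad at (306,179).

Run:
```python
from h import *
for n in ["scene","side","wrist"]:
    f=np.load(n+".npz");P=cloud((f['K'],f['D'],f['r'],f['t']),f['d']);p=f['p'].astype(int);ok=f['d']>0
    dark=p.max(-1)<60; grey=(np.ptp(p,axis=2)<25)&(p.max(-1)>90)
    def comps(m,name,mn=15):
        c,l,s,ce=cv2.connectedComponentsWithStats((m&ok).astype(np.uint8))
        for i in range(1,c):
            if s[i,4]<mn: continue
            q=P[l==i];(cx,cy),(w,h),a=cv2.minAreaRect((q[:,:2]*1000).astype(np.float32))
            print(n,name,ce[i].round(),s[i,4],"med",np.median(q,0).round(4),"rect",round(cx),round(cy),round(w),round(h),round(a,1),"z",np.percentile(q[:,2],[5,95]).round(3))
    Z=P[...,2]
    reg=(P[...,0]>.35)&(P[...,0]<.9)&(abs(P[...,1])<.45)
    comps(dark&(Z>.05)&(Z<.1)&reg,"dark")
    comps(grey&(Z>.045)&(Z<.062)&reg,"lid",60)
    comps(dark&(Z>.21)&(Z<.275)&(P[...,1]>.12)&(P[...,1]<.5)&(P[...,0]>.3),"pad")
    comps((p[...,2]>90)&(p[...,2]-p[...,0]>50)&(Z>.1)&reg,"blue",60)
    if n=="wrist":
        pass
```

```text
scene dark [206. 252.] 97 med [ 0.4637 -0.2388  0.0847] rect 462 -239 38 30 6.7 z [0.081 0.088]
scene dark [178. 260.] 17 med [ 0.4738 -0.3181  0.0702] rect 475 -317 16 12 53.1 z [0.069 0.074]
scene lid [195. 265.] 1261 med [ 0.482  -0.2814  0.0537] rect 468 -273 107 151 7.3 z [0.049 0.058]
scene lid [299. 271.] 1006 med [0.5367 0.0219 0.0543] rect 516 13 104 148 5.1 z [0.049 0.059]
scene lid [250. 279.] 80 med [ 0.547  -0.1193  0.0535] rect 542 -122 20 52 1.8 z [0.046 0.061]
scene lid [199. 385.] 99 med [ 0.849  -0.2306  0.0491] rect 849 -231 100 6 0.2 z [0.046 0.052]
scene pad [389. 196.] 127 med [0.4662 0.2596 0.2494] rect 465 258 39 43 67.8 z [0.246 0.253]
scene blue [396. 352.] 174 med [0.8559 0.2132 0.1273] rect 842 215 6 115 89.9 z [0.105 0.133]
side dark [406. 205.] 17 med [0.7796 0.3908 0.0618] rect 780 396 48 2 88.0 z [0.052 0.071]
side dark [418. 227.] 121 med [0.7815 0.2589 0.0714] rect 781 258 5 77 0.3 z [0.053 0.096]
side dark [329. 278.] 83 med [0.5065 0.0604 0.0662] rect 508 61 53 19 12.7 z [0.063 0.074]
side dark [336. 301.] 265 med [ 0.5152 -0.023   0.0667] rect 513
[... 1326 characters left out ...]
 103 152 5.0 z [0.053 0.059]
wrist lid [244. 306.] 282 med [ 0.5393 -0.1043  0.0541] rect 538 -109 9 40 40.9 z [0.046 0.061]
wrist lid [383. 332.] 373 med [ 0.6898 -0.1359  0.0538] rect 691 -142 56 12 40.4 z [0.046 0.061]
wrist lid [428. 362.] 101 med [ 0.7463 -0.1803  0.0515] rect 745 -182 22 3 66.1 z [0.046 0.061]
wrist lid [238. 428.] 349 med [ 0.5161 -0.2837  0.0526] rect 515 -285 7 95 9.1 z [0.046 0.055]
wrist lid [459. 420.] 191 med [ 0.7957 -0.2726  0.0499] rect 797 -277 70 5 89.4 z [0.047 0.051]
wrist lid [174. 444.] 286 med [ 0.4304 -0.3093  0.0554] rect 432 -307 30 33 6.7 z [0.054 0.056]
wrist lid [205. 449.] 86 med [ 0.4721 -0.3133  0.0579] rect 471 -316 13 28 87.2 z [0.055 0.061]
```

View pics/wrist0.png

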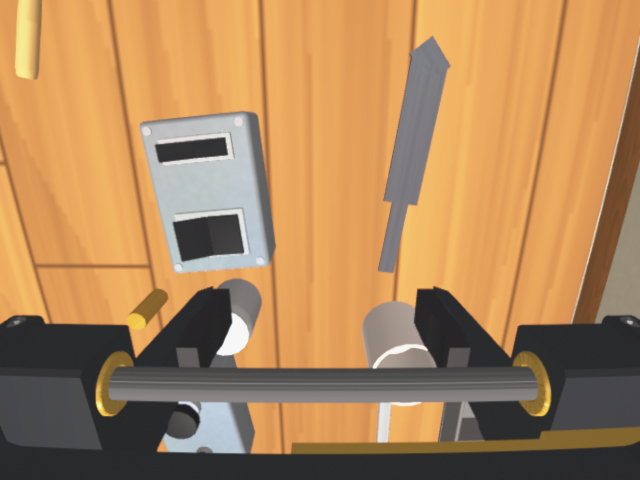

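The wrist view shows the switch box with its main rocker at (208,235) and lamp rocker at (195,149). The jaw axis runs along world x. The three clouds agree:

| Target | x | y | z | Box yaw |
|---|---|---|---|---|
| Stop button | 0.460 | -0.242 | 0.087 | about 8° |
| Main rocker end | 0.492 | -0.025 | 0.074 | about 5° |
| Tension pad | 0.462 | 0.258 | 0.25 | – |

Next I'll close the fingers and move above the stop button.

Emit:
servo_tool(plan="0 -30 45 0 0; 0 -65 95 0 0; 0 -95 140 0 0; 20 -130 190 0 0; 60 -164 241 0 0; 100 -164 241 0 0; 120 -164 241 0 0; 120 -164 241 0 0", force=30)

```text
t: 1.15
position: [0.4593, -0.2407, 0.117]
orientation: [0.498, 0.499, 0.501, -0.501]
ft_force: [1.4, 0.4, 0.0]
opening: 0.115
```

Emit:
servo_tool(plan="10 1 1 0 0; 18 1 1 0 0; 26 1 1 0 0; 32 1 1 0 0; 37 1 1 0 0; 41 1 1 0 0; 41 1 1 0 0")

```text
t: 2.02
position: [0.4604, -0.2416, 0.0792]
orientation: [-0.499, -0.499, -0.501, 0.501]
ft_force: [-4.6, 2.5, 35.2]
opening: 0.003
```

The push reads 35 N at z = 0.0792, which is the predicted fully-in height. Next is the rocker, with a turn of the fingers across it.

Emit:
servo_tool(plan="-40 0 0 0.1 0; -70 4 -25 0.29 0; -70 10 -65 0.47 0; -70 16 -105 0.65 0; -70 22 -145 0.83 0; -60 28 -180 1.01 0; -45 34 -217 1.19 0; -35 34 -217 1.37 0")

```text
t: 3.02
position: [0.4949, -0.0205, 0.1131]
orientation: [-0.071, -0.703, -0.072, 0.705]
ft_force: [-0.2, 0.1, 0.7]
opening: 0.004
```

Run:
```python
from h import *
s=read_state();q=s["orientation"];M=R.from_quat([q[1],q[2],q[3],q[0]]).as_matrix()
print(s["t"],s["position"].round(4),M.round(3),s["qpos"].round(2),s["ft_force"].round(1))
d=np.array([.4945,-.024,.095])-s["position"];print("tool shift mm",(M.T@d*1000).round(1))
print("turn to go",np.arctan2(*(M.T@[np.sin(.087),-np.cos(.087),0])[[2,1]]))
s=read_state();p,dd=snapshot("side");cm=cam("side")
P=cloud(cm,dd);m=(p.max(-1)<60)&(abs(P[...,0]-.46)<.03)&(abs(P[...,1]+.242)<.04)&(P[...,2]>.06)
print("stop top z",np.median(P[m][:,2]),m.sum())
cv2.imwrite("pics/s1.png",cv2.resize(p[180:460,220:500,::-1],(560,560)))
```

```text
3.025 [ 0.4949 -0.0205  0.1131] [[-0.003  0.2   -0.98 ]
 [ 0.002 -0.98  -0.2  ]
 [-1.    -0.002  0.003]] [-0.17  0.75  0.19  2.07 -0.39  0.36 -1.03] [-0.2  0.1  0.7]
tool shift mm [18.1  3.4  1.1]
turn to go 0.11467931370534781
stop top z 0.07820110580972822 330
```

View pics/s1.png

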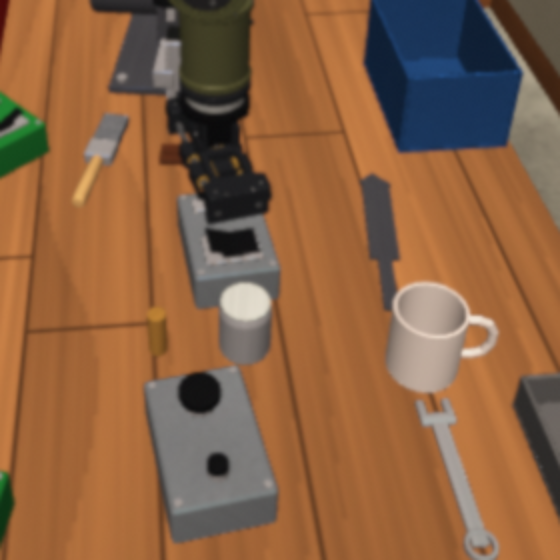

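The side crop shows the stop button low at (200,392); its top measured 0.078, against 0.085 before. Nothing has moved, and the gripper is over the main rocker. Now I'll press it.

Emit:
servo_tool(plan="10 3 1 0.11 0; 22 3 1 0.11 0; 32 3 1 0.11 0; 39 3 1 0.11 0; 45 3 1 0.11 0; 50 3 1 0.11 0; 51 3 1 0.11 0")

```text
t: 3.95
position: [0.4922, -0.0258, 0.0657]
orientation: [-0.029, -0.705, -0.03, 0.708]
ft_force: [-12.0, 1.4, 64.2]
opening: 0.005
```

The push reads 64 N at z = 0.0657, which is full travel. I'll lift, turn back and look at the pad.

Emit:
servo_tool(plan="-40 0 0 0 0; -95 0 0 -0.18 0; -150 0 0 -0.36 0; -200 -20 5 -0.54 0; -245 -50 10 -0.72 0; -250 -80 15 -0.9 0; -250 -110 20 -1.08 0; -250 -130 20 -1.26 0")

```text
t: 4.95
position: [0.4626, 0.1035, 0.3165]
orientation: [0.441, 0.552, 0.444, -0.552]
ft_force: [-0.0, 0.3, -0.6]
opening: 0.009
```

Emit:
servo_tool(plan="0 0 0 -0.15 0; 0 0 0 -0.23 0; 0 0 0 -0.23 0")

```text
t: 5.32
position: [0.463, 0.1036, 0.3166]
orientation: [0.501, 0.498, 0.504, -0.497]
ft_force: [0.4, -0.5, -0.5]
opening: 0.008
```

Run:
```python
from h import *
s=read_state();q=s["orientation"];M=R.from_quat([q[1],q[2],q[3],q[0]]).as_matrix()
print(s["t"],s["position"].round(4),M.round(3),s["ft_force"].round(1))
for n in ["wrist","scene","side"]:
    s=read_state();p,dd=snapshot(n);cm=cam(n,s);P=cloud(cm,dd)
    cv2.imwrite(f"pics/{n}2.png",p[...,::-1])
    dark=(p.max(-1)<60)&(dd>0)
    m=dark&(P[...,2]>.235)&(P[...,2]<.265)&(abs(P[...,0]-.463)<.05)&(abs(P[...,1]-.255)<.05)
    c,l,st,ce=cv2.connectedComponentsWithStats(m.astype(np.uint8))
    if c>1:
        i=1+st[1:,4].argmax();g=P[l==i];(e,_,_)=cv2.fitEllipse(np.argwhere(l==i)[:,::-1].astype(np.int32)) if st[i,4]>20 else (ce[i],0,0)
        lo,hi=np.percentile(g,[2,98],axis=0);print(n,st[i,4],ce[i].round(),"med",np.median(g,0).round(4),"lo",lo.round(3),"hi",hi.round(3),"ray",ray(cm,[ce[i]],.25).round(4))
    for nm,(x,y) in dict(main=(.5145,-.0225),lamp=(.507,.06)).items():
        m=dark&(abs(P[...,0]-x)<.035)&(abs(P[...,1]-y)<(.022 if nm=="main" else .012))&(P[...,2]>.06)&(P[...,2]<.09)
        g=P[m]
        if len(g)>20: a=g[:,0]<x; print(n,nm,"near z",np.median(g[a][:,2]).round(4),"far z",np.median(g[~a][:,2]).round(4))
```

```text
5.325 [0.463  0.1036 0.3166] [[-0.001  1.     0.01 ]
 [ 0.004  0.01  -1.   ]
 [-1.    -0.001 -0.004]] [ 0.4 -0.5 -0.5]
wrist 2384 [323.  15.] med [0.4614 0.2424 0.2527] lo [0.441 0.233 0.249] hi [0.481 0.249 0.255] ray [[0.4614 0.2427 0.25  ]]
wrist main near z 0.0665 far z 0.0675
wrist lamp near z 0.0716 far z 0.0665
scene 141 [388. 197.] med [0.4664 0.2575 0.2493] lo [0.446 0.239 0.246] hi [0.487 0.278 0.254] ray [[0.4672 0.2577 0.25  ]]
side 39 [299. 180.] med [0.4451 0.2467 0.2496] lo [0.438 0.236 0.243] hi [0.451 0.273 0.253] ray [[0.4447 0.2473 0.25  ]]
side main near z 0.0653 far z 0.0703
side lamp near z 0.0689 far z 0.0647
```

View pics/wrist2.png

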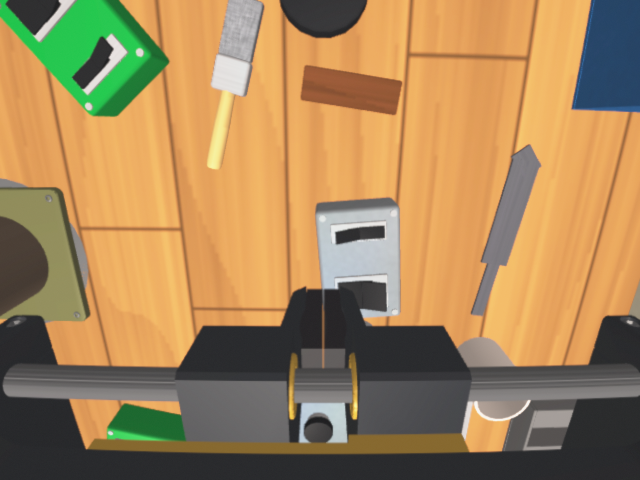

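The wrist view shows the pad's lower half at (323,15) and the main rocker's far end raised at about (362,292), so it is off. The lamp rocker looks untouched. The pad centre is near (0.463, 0.258, 0.25).

Emit:
servo_tool(plan="0 1 -40 0 0; 0 1 -90 0 0; 0 1 -130 0 0; 15 1 -151 0 0; 35 1 -151 0 0; 45 1 -151 0 0; 45 1 -151 0 0")

```text
t: 6.35
position: [0.4621, 0.2532, 0.2711]
orientation: [0.501, 0.498, 0.503, -0.499]
ft_force: [-0.2, -0.3, 0.6]
opening: 0.005
```

Run:
```python
from h import *
s=read_state();print(s["position"].round(4),s["ft_force"].round(1))
p,_=snapshot("scene");a=cv2.resize(p[130:290,340:500,::-1],(400,400))
p,_=snapshot("side");b=cv2.resize(p[100:260,230:390,::-1],(400,400))
cv2.imwrite("pics/pad.png",np.hstack([a,b]))
```

```text
[0.4621 0.2532 0.2711] [-0.2 -0.3  0.6]
```

View pics/pad.png

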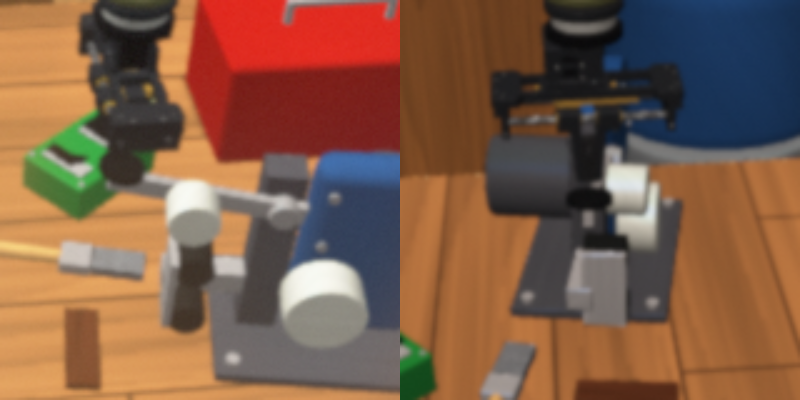

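The fingers are centred above the pad in both views (at about (125,165) and (588,195)). I'll press down gradually.

Emit:
servo_tool(plan="12 1 0 0 0; 24 1 0 0 0; 36 1 0 0 0; 48 1 1 0 0; 60 1 1 0 0; 70 1 2 0 0; 77 1 2 0 0; 82 1 2 0 0")

```text
t: 7.45
position: [0.4637, 0.2499, 0.1935]
orientation: [0.501, 0.499, 0.502, -0.499]
ft_force: [-14.9, -11.8, 71.0]
opening: 0.006
```

Emit:
servo_tool(plan="2 0 0 0 0; 2 0 0 0 0; 2 0 0 0 0")

```text
t: 7.82
position: [0.4636, 0.2498, 0.1941]
orientation: [0.501, 0.499, 0.502, -0.498]
ft_force: [-7.4, -3.8, 29.1]
opening: 0.007
```

Run:
```python
from h import *
for n in ["scene","side"]:
    p,dd=snapshot(n);P=cloud(cam(n),dd);dark=(p.max(-1)<60)&(dd>0)
    for nm,(x,y) in dict(stop=(.460,-.242),start=(.4715,-.3215),main_near=(.494,-.024),main_far=(.534,-.021),lamp_near=(.488,.058)).items():
        m=dark&(np.hypot(P[...,0]-x,P[...,1]-y)<.013)&(P[...,2]>.058)&(P[...,2]<.1)
        if m.sum()>4: print(n,nm,np.median(P[m][:,2]).round(4),m.sum())
    cv2.imwrite(f"pics/{n}3.png",p[...,::-1])
a=cv2.imread("pics/scene3.png")[130:290,340:500];b=cv2.imread("pics/side3.png")[100:420,230:550]
cv2.imwrite("pics/fin.png",np.hstack([cv2.resize(a,(400,400)),cv2.resize(b,(400,400))]))
s=read_state();print(s["t"],s["position"],s["ft_force"])
```

```text
scene stop 0.0787 34
scene start 0.0725 13
side stop 0.0787 106
side start 0.0718 98
side main_near 0.0655 58
side main_far 0.0727 59
side lamp_near 0.0709 29
7.925 [0.46362924 0.24984473 0.19407609] [-6.38165162 -3.98497568 28.74620777]
```

View pics/fin.png

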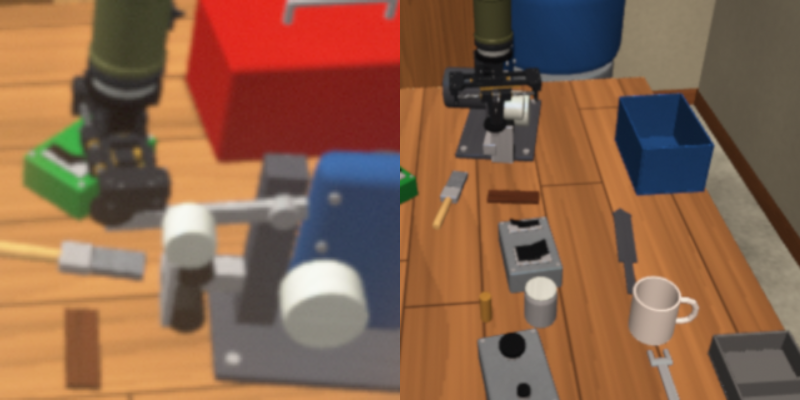

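The final views show the tension arm tipped down under the fingers at (150,215). The bystanders and both boxes are where they were. Handing in.

```bash
python3 -c "
from cell import job_done;print(job_done())"
```

```text
the job is handed in; nothing more can be done
None
```

All three presses were done in order with the closed fingers, and I handed the job in at about 7.9 s with the fingers still holding the pad down. No verdict was reported.

| Control | Last check |
|---|---|
| Stop button | In: its top measured 0.0787 m, against about 0.085–0.087 m at the start. |
| Main rocker | Off: the near end measured 0.0655 m and the far end 0.073 m. |
| Tension pad | Held at z = 0.194 m with about 29 N. The arm reads as down on its stop, which should be at 0.193 m. |
| Start button and lamp rocker | Unchanged: 0.072 m and 0.071 m. |

The boxes and loose things looked unmoved in the last picture. My pad position estimates differed by about 5 mm between cameras. That did not affect the press, and no check failed.

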